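# Drive the sprung pins home and lock them

## Task

Using the mallet, knock all three sprung pins of the fixture fully down until their heads sit on their collars, without touching the pins with the hand. Then swing the keeper bar fully shut over the pin heads. Leave the mallet standing on its head on the table, as it was found, and do not knock the things lying around out of place.

Things in the scene. Friction and masses are not known exactly. Their poses are not given: they have to be found in the camera images.
- fixture: Fixed pin-setting fixture: base plate 125 x 270 mm, top 20 mm up, grey backboard (top 105 mm up, front face at x = +52 mm) behind the pins. Origin: on the table under the middle pin; z up; open front to -x. Pins at x = 0, y = +50 (a), 0 (b), -50 mm (c) in collars 34 mm across, tops 40 mm up; keeper's pivot at x = 0, y = +95 mm. Yaw within 0.3 rad.
- mallet: Mallet, 0.45 kg, standing on a striking face: upright head 46 mm across, 72 mm tall; level wooden handle 22 mm wide, 26 mm high, centre line 38 mm above the lower face, end 134 mm from the head's axis. Origin: centre of the lower face; z up along the head; handle to -x, to be gripped 35 to 125 mm from the axis. Balance point 10 mm from the axis towards the handle.
- pin_a (a joint): How far pin_a is down, m: 0 fully up (head top 72 mm above the table), 0.024 home (head on its collar, head top 48 mm above the table). Steel head 22 mm across, 8 mm thick. Spring and friction resist with 6 N at the top to 9 N at the bottom; it stays where left. Starts 0 to 12 mm down.
- pin_b (a joint): The same for pin_b, the middle pin.
- pin_c (a joint): The same for pin_c.
- pin_a_top (a point): Centre of the top of pin_a's head (the pin next to the keeper's pivot).
- pin_b_top (a point): Centre of the top of pin_b's head (middle).
- pin_c_top (a point): Centre of the top of pin_c's head (farthest from the pivot).
- keeper (a joint): Angle of the keeper bar, rad: 0 shut (over the pin heads, pointing to the fixture's -y), growing clockwise seen from above: at 1.57 it points to the fixture's -x, 1.75 is its stop. Stiff (0.12 N m), stays where left. Starts at 0.75 to 1.65; partly open it stands in the way of the hand at the pins.
- keeper_post (a point): Top centre of the upright black post on the keeper bar's free end, 106 mm above the table: 14 mm across, standing 44 mm above the bar, 170 mm from the pivot; it can be pushed from the side. The steel bar is 22 mm wide, from 54 to 62 mm above the table.
- keeper_pivot (a point): Keeper bar's pivot axis, on the top face of the bar (62 mm above the table).
- solder_reel: Bystander: reel of solder standing upright, 55 mm across, 45 mm tall; origin under its centre.
- carton_left: Bystander: small blue and white carton 56 x 68 x 40 mm beside the mallet's head; origin under its centre.
- carton_ahead: Bystander: small blue and white carton 56 x 68 x 40 mm in front of the mallet's head; origin under its centre.
- battery: Bystander: upright battery, 33 mm across, 60 mm tall, near the handle's end; origin under its centre.
- parts_jar: Bystander: pale plastic jar, 45 mm across, 61 mm tall, beyond the pivot end of the fixture; origin under its centre.
- tape: Bystander: roll of tape lying flat, 87 mm across, 24 mm tall, in front of the fixture; origin under its centre.

How it is judged (in metres and radians):
On the way, in this order (a step that is already met when the one before it is completed fails the run):
1. all three pins are driven home (value of joint each of pin_a, pin_b, pin_c above 0.0215 m), for 0.1 s.
2. the keeper bar is swung shut over them (value of joint keeper below 0.1 rad), for 0.2 s.
At the end, for the whole second after the job is handed in: All three pins are down to within 2.5 mm of home, the keeper bar is within 0.1 rad of shut, and the mallet stands on its head on the table (lower face within 8 mm of table height, within 0.12 rad of upright), let go and at rest (all of step 1 and value of joint keeper below 0.1 rad and height (world z) of mallet between -0.008 and 0.008 m and angle between mallet's own z axis and vertical below 0.12 rad and linear speed of mallet below 0.02 m/s); the robot touches nothing.
It fails at once if the hand or arm touches a pin (contact force between any of the fingers, the arm and pin_a above 0.5 N or contact force between any of the fingers, the arm and pin_b above 0.5 N or contact force between any of the fingers, the arm and pin_c above 0.5 N).
It fails at once if a bystander is moved by more than 30 mm or tipped over (distance of any of solder_reel, carton_left, carton_ahead, battery, parts_jar, tape from where it was at the start of the episode above 0.03 m or angle between any of solder_reel, carton_left, carton_ahead, battery, parts_jar, tape's own z axis and vertical above 0.5 rad).
It also fails if it takes over 72 s, if anything falls off the work surface, if the arm or the gripper's body presses on something with over 40 N, if the wrist force passes 120 N, or if a joint passes its speed limit or range.

## Robot

A 6-joint arm with a two-finger parallel gripper is mounted at the origin on a cart in front of the work surface, level with it; the furniture and walls round the work are solid. World frame = base frame: x ahead of the robot, y to its left, z up, the work surface at z = 0. Lengths are in m, angles in degrees, forces in N, time in s.
With the tool pointing down it reaches from about 0.3 to 0.95 m from the base axis. Payload 3.1 kg.
Tool frame: the origin (TCP) lies at the very end of the fingers, on their centre line; the grasp point (between the pads) lies bot.grip_depth behind it (bot.grip_depth is the distance from the TCP to the grasp point, in m); z points along the fingers, y is the line along which they close (so a half turn about z gives the same grasp; the last joint's range is limited). The gripper opens to 85 mm and grips with 20 to 120 N. Pads are 22 mm wide; open, the fingers measure 114 mm over their backs; the gripper's body (76 mm by 85 mm) begins 54 mm behind the grasp point. The pads swing forward as they close: fully open they stand 13 mm farther back than shut.
Start: joints at [-72.978, 17.653, 93.61, -0, 68.738, -3.994], TCP at [0.224, -0.583, 0.201] pointing down, gripper open.
Joint ranges: [-175.34, 175.34], [-45.06, 112.39], [2.9, 150.54], [-68.45, 248.45], [3.09, 151.38], [-168.51, 168.51]. Speed limits (degrees/s): [159.86, 159.86, 180, 180, 180, 180].

## Interface

Orientations are given as a 3x3 rotation matrix whose columns are the frame's x, y, z axes.
In Python, from cell import bot, viewer gives the robot as it stands.
- The arm moves only by the shell command python3 -m handwheel 'ROWS' [OPENING]. ROWS is JSON, a list that holds one entry, the list of rows, each a list of 6 numbers: the shift along the tool's x, y, z in units of 25 cm (1.0 is 25 cm), then the turn, a rotation vector about the tool's x, y, z in units of 2 rad (1.0 is 2 rad). A call has exactly 8 rows; each row shifts and turns the commanded pose from where the row before left it, along the tool's axes as they then stand; what a row does not reach is not made up. A row lasts 1/10 s, in which the tool goes at most 50 mm and 8.59 degrees, less where a joint would pass 70% of its speed; a pose out of reach is approached as far as the arm can. A call with a number of a shift or a turn outside -1 to 1 is refused whole. A call with a gripper value outside its range is refused whole. OPENING is the opening, from 0 (shut) to 1 (fully open), set as the call begins (- or left out, the last holds). The fingers move at their own pace and stop on an object; the grip force is fixed at half the most. Time passes only in rows, so rows that do not move let the fingers close, or fill a call up. It gives the time, the measured TCP pose, the force, the opening and the grip force at its end, in the units of the state.
- bot.observe(): the state, without advancing time (a new reading comes with each control period).
- viewer.snapshot(name): name is "scene" or "top" or "wrist"; returns (picture, depth): 384x512x3 uint8, blue, green, red; 384x512 float32, m along the optical axis (not along the pixel's ray), 0 where there is no reading.
- viewer.camera_params(name): a dict with "mtx" (3x3 intrinsics, pixels), "k1" (the pictures are not rectified: a ray, as slopes to the right and down, at radius r is drawn at 1 + k1 r^2 times it, then the intrinsics apply), "R" (3x3) and "t" (3): a world point X has camera coordinates R X + t. Camera axes: x right, y down, z forward; pixel columns grow to the right and rows downward; lengths in m; the calibration is good to about 2 mm. A picture is of the moment at which its call begins: read the wrist's pose just before it. camera_params takes no time and is no camera call; for the wrist camera it gives the pose at the moment of the call.
- bot.sign_off(): hands the job in; it is judged then, once.
The state is a dict: "t": time; "q": joint angles; "qvel": joint speeds; "joint_torque": joint torques, N m; "tcp_pos": TCP position; "ee_rot": TCP orientation; "force": force on the tool from outside, world axes, zero at the start; "moment": the same for the moment, N m; "width": opening from 0.0 (shut) to 1.0 (fully open); "grasp_force": force on a finger pad.
Only numpy, scipy, OpenCV 4.12 (cv2) and the standard library are available. Lean on these libraries where they do the work, as an engineer would, in place of code of your own. Each camera call takes 0.05 s, during which the arm holds its last target. There are 200 camera calls.

## Working session

There is one attempt and no reset: what is moved stays moved. The work goes in short steps, Python scripts to look and compute and a shell command to move; the robot and the scene stay as the last step left them, time stands still between calls to the robot, and variables do not carry over. Pictures are saved under pics/ and viewed, at most 11 in all, crops included, and the job is handed in when it is done.

```bash
mkdir -p pics; ls
python3 - <<'E'
from cell import bot, viewer
import cv2,numpy as np
s=bot.observe();print({k:np.round(v,3).tolist() for k,v in s.items()},bot.grip_depth)
for n in("scene","top"):
    p,d=viewer.snapshot(n);np.savez(n,p=p,d=d);cv2.imwrite(f"pics/{n}0.png",p)
    c=viewer.camera_params(n);print(n,{k:np.round(v,3).tolist() for k,v in c.items()})
E
```

```text
pics
{'t': 0.0, 'q': [-72.978, 17.704, 93.692, 0.001, 68.739, -3.992], 'qvel': [-0.006, 0.055, -0.049, -0.014, 0.07, 0.016], 'joint_torque': [0.001, -41.525, -27.666, -0.0, 0.01, 0.0], 'tcp_pos': [0.224, -0.583, 0.2], 'ee_rot': [[0.933, 0.359, -0.001], [0.359, -0.933, 0.002], [0.0, -0.002, -1.0]], 'force': [-1.028, 0.194, 0.112], 'moment': [0.04, -0.0, -0.039], 'grasp_force': 0.0, 'width': 0.999} 0.0187
scene {'mtx': [[370.832, 0.0, 256.851], [0.0, 370.832, 193.916], [0.0, 0.0, 1.0]], 'k1': -0.123, 'R': [[-0.906, -0.422, -0.018], [-0.295, 0.663, -0.689], [0.303, -0.619, -0.725]], 't': [0.419, 0.29, 0.82]}
top {'mtx': [[349.797, 0.0, 260.842], [0.0, 349.797, 185.624], [0.0, 0.0, 1.0]], 'k1': 0.015, 'R': [[-0.029, -1.0, 0.002], [-0.983, 0.028, -0.179], [0.179, -0.008, -0.984]], 't': [-0.12, 0.495, 0.884]}
```

View pics/top0.png

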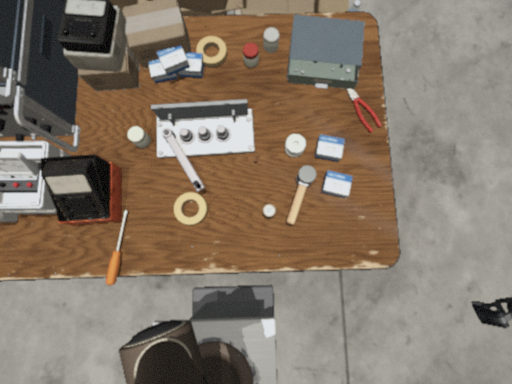

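View pics/scene0.png

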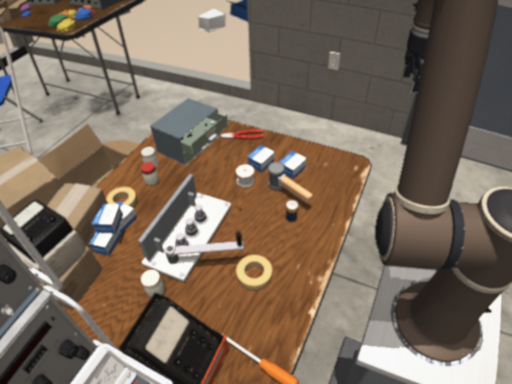

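The top view shows: fixture plate (157-254, 103-157), pins at about (186,134), (204,133), (222,132), keeper pivot (168,132), post (199,187). The mallet head is at (307,175) with its handle end at (292,222). Also visible: reel (296,145), cartons (330,147) and (338,183), battery (269,211), tape (190,208), jar (138,136). The scene view agrees. I'll measure these now.

```bash
cat > h.py <<'E'
import numpy as np,cv2
def ray(c,uv):
    K=np.array(c["mtx"]);R=np.array(c["R"]);t=np.array(c["t"])
    d=(np.array(uv,float)-K[:2,2])/K[[0,1],[0,1]]
    s=d.copy()
    for _ in range(20): s=d/(1+c["k1"]*(s@s))
    return -R.T@t,R.T@np.r_[s,1]
def onplane(c,uv,z):
    o,v=ray(c,uv);return o+v*(z-o[2])/v[2]
def proj(c,X):
    x=np.array(c["R"])@X+np.array(c["t"]);s=x[:2]/x[2];s=s*(1+c["k1"]*(s@s));K=np.array(c["mtx"]);return K[:2,:2].diagonal()*s+K[:2,2]
def rows(ds,do=None):pass
E
python3 - <<'E'
from h import *
from cell import viewer
p=np.load("top.npz")["p"];c=viewer.camera_params("top")
P={"a":(186,134,.06),"b":(204,133,.06),"c":(222,132,.06),"pivot":(168,132,.062),"post":(199,187,.106),"head":(307,175,.072),"hend":(292.5,222,.045),"reel":(296,144,.045),"c1":(330,147,.04),"c2":(338,183,.04),"batt":(269,211,.06),"tape":(190,208,.024),"jar":(138,136,.061),"plate_bl":(157,157,.02),"plate_br":(254,153,.02)}
for k,v in P.items(): print(k,onplane(c,v[:2],v[2]).round(3)[:2])
a=p[85:235,125:360];cv2.imwrite("pics/top1.png",cv2.resize(a,None,fx=3.4,fy=3.4,interpolation=cv2.INTER_CUBIC))
E
```

```text
a [0.635 0.062]
b [0.636 0.014]
c [ 0.638 -0.034]
pivot [0.641 0.11 ]
post [0.481 0.019]
head [ 0.511 -0.254]
hend [ 0.393 -0.214]
reel [ 0.604 -0.233]
c1 [ 0.594 -0.326]
c2 [ 0.494 -0.341]
batt [ 0.422 -0.153]
tape [0.44  0.057]
jar [0.632 0.19 ]
plate_bl [0.584 0.15 ]
plate_br [ 0.589 -0.118]
```

View pics/top1.png

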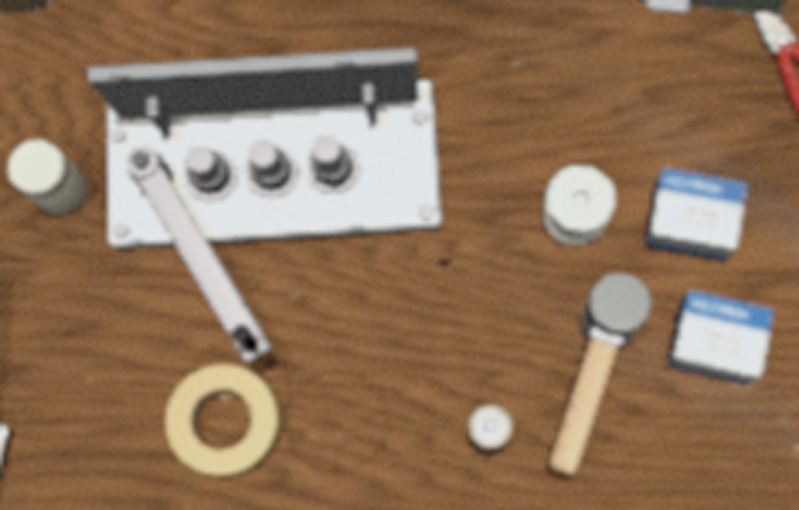

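```bash
python3 -m handwheel '[[[0,0,0,0,0,0.0612],[0,0,0,0,0,0.0612],[0,0,0,0,0,0.0612],[0.077,-0.168,0,0,0,0],[0.077,-0.168,0,0,0,0],[0.077,-0.168,0,0,0,0],[0.077,-0.168,0,0,0,0],[0.077,-0.168,0,0,0,0]]]' 0
python3 -m handwheel '[[[0.077,-0.168,0,0,0,0],[0.077,-0.168,0,0,0,0],[0.077,-0.168,0,0,0,0],[0.077,-0.168,0,0,0,0],[0.077,-0.168,0,0,0,0],[0.077,-0.168,0,0,0,0],[0.077,-0.168,0,0,0,0],[0,0,0,0,0,0]]]' 0
python3 - <<'E'
from h import *
from cell import bot,viewer
s=bot.observe();print(s["t"],s["tcp_pos"],s["ee_rot"])
c=viewer.camera_params("wrist");p,d=viewer.snapshot("wrist");np.savez("w1",p=p,d=d,**c)
for X in [(.635,.062,.06),(.638,-.034,.06),(.481,.019,.106)]: print(proj(c,np.array(X)))
cv2.imwrite("pics/w1.png",p)
E
```

```text
t: 0.9
tcp_pos: [0.3206, -0.3714, 0.201]
ee_rot: [[1.0, -0.001, -0.0], [-0.001, -1.0, 0.001], [-0.0, -0.001, -1.0]]
force: [1.5, 0.3, -0.6]
width: -0.001
grasp_force: 0.0
t: 1.7
tcp_pos: [0.4567, -0.0747, 0.2013]
ee_rot: [[1.0, 0.006, 0.001], [0.006, -1.0, 0.002], [0.001, -0.002, -1.0]]
force: [-0.4, -0.1, -0.2]
width: 0.003
grasp_force: 0.0
1.7 [ 0.45666525 -0.07474118  0.20133962] [[ 9.99979697e-01  6.32603335e-03  7.65913643e-04]
 [ 6.32427025e-03 -9.99977396e-01  2.28289145e-03]
 [ 7.80337978e-04 -2.27800125e-03 -9.99997101e-01]]
[106.70443934 -13.57665731]
[207.23676431 -19.78583696]
[144.90404422 154.43598787]
```

View pics/w1.png

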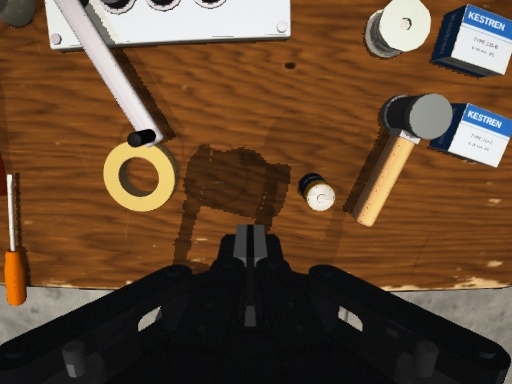

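The wrist view shows the post top at (150,134), mallet head top at (430,116), handle end at (364,222), battery top at (320,200), tape at (140,176) and reel top at (406,22).

Run:
```python
from h import *
w=np.load("w1.npz");c={k:w[k] for k in("mtx","k1","R","t")};c["k1"]=float(c["k1"]);p=w["p"]
g=cv2.cvtColor(p,cv2.COLOR_BGR2HSV)
# head top: low-saturation grey disc; handle: light wood
m=((g[...,1]<60)&(g[...,2]>70)&(g[...,2]<180)).astype(np.uint8);m[:, :400]=0;m[:80]=0;m[150:]=0;m[:,470:]=0
m=cv2.morphologyEx(m,cv2.MORPH_OPEN,np.ones((5,5)))
k=max(cv2.findContours(m,0,2)[0],key=cv2.contourArea);(u,v),r=cv2.minEnclosingCircle(k);print("disc",u,v,r)
H=onplane(c,(u,v),.072);print("head",H)
h=((g[...,0]>8)&(g[...,0]<25)&(g[...,1]>60)&(g[...,2]>170)).astype(np.uint8);h[:, :340]=0;h[:125]=0;h[240:]=0;h[:,420:]=0
k=max(cv2.findContours(h,0,2)[0],key=cv2.contourArea)
f=cv2.fitLine(k,2,0,.01,.01).ravel();print("rect",cv2.minAreaRect(k),f)
A=onplane(c,f[2:]+f[:2]*30,.051);B=onplane(c,f[2:]-f[:2]*30,.051);d=A-B;print("line",A,B,np.degrees(np.arctan2(d[1],d[0])))
for n,uv,z in[("hend",(364,222),.045),("post",(150,134),.106),("batt",(320,200),.06),("tape",(140,176),.024),("reel",(406,22),.045)]:print(n,onplane(c,uv,z))
```

```text
disc 430.4761962890625 116.04762268066406 23.532052993774414
head [ 0.51683425 -0.25393654  0.072     ]
rect ((385.4217834472656, 181.70706176757812), (17.06761932373047, 95.76895904541016), 26.869813919067383) [  0.44756538  -0.8942512  386.1697     181.01212   ]
line [ 0.47491879 -0.23740112  0.051     ] [ 0.41335458 -0.21447416  0.051     ] -20.425691445053246
hend [ 0.39378703 -0.2087267   0.045     ]
post [0.49913375 0.01303144 0.106     ]
batt [ 0.42512589 -0.15125103  0.06      ]
tape [0.44194445 0.05589094 0.024     ]
reel [ 0.60930993 -0.23177977  0.045     ]
```

```bash
python3 -m handwheel '[[[0.038,-0.04,0.126,0,0,0],[0.038,-0.04,0.126,0,0,0],[0.038,-0.04,0.126,0,0,0],[0.038,-0.04,0.126,0,0,0],[0,-0.05,0,0,0,0],[0,-0.05,0,0,0,0],[-0.01,-0.05,0,0,0,0],[-0.01,-0.05,0,0,0,0]]]' 0
python3 -m handwheel '[[[-0.01,-0.05,0,0,0,0],[-0.01,-0.05,0,0,0,0],[-0.01,-0.05,0,0,0,0],[-0.01,-0.05,0,0,0,0],[-0.01,-0.05,0,0,0,0],[-0.01,-0.05,0,0,0,0],[0,-0.04,0,0,0,0],[0,0,0,0,0,0]]]' 0
```

```text
t: 2.55
tcp_pos: [0.4894, 0.011, 0.0774]
ee_rot: [[1.0, -0.001, 0.003], [-0.001, -1.0, -0.0], [0.003, 0.0, -1.0]]
force: [0.7, -0.5, 0.5]
width: 0.003
grasp_force: 0.0
t: 3.35
tcp_pos: [0.4734, 0.0967, 0.0754]
ee_rot: [[1.0, 0.001, 0.0], [0.001, -1.0, 0.0], [0.0, -0.0, -1.0]]
force: [-0.7, 0.0, 0.1]
width: -0.001
grasp_force: 0.0
```

```bash
python3 -m handwheel '[[[0,0.08,-0.04,0,0,0],[0.04,0.06,-0.12,0,0,0],[0.04,0.06,-0.12,0,0,0],[0.04,0.06,-0.12,0,0,0],[0.04,0.06,-0.12,0,0,0],[0.04,0,-0.12,0,0,0],[0,0,0,0,0,0],[0,0,0,0,0,0]]]' 0.55
python3 - <<'E'
from h import *
from cell import bot,viewer
s=bot.observe();print(s["t"],s["tcp_pos"])
c=viewer.camera_params("wrist");p,d=viewer.snapshot("wrist");np.savez("w2",p=p,d=d,**c)
for X in [(.635,.062,.06),(.638,-.034,.06),(.471,.12,.106)]: print(proj(c,np.array(X)))
cv2.imwrite("pics/w2.png",p)
E
```

```text
t: 4.15
tcp_pos: [0.5238, 0.015, 0.236]
ee_rot: [[1.0, -0.001, 0.001], [-0.001, -1.0, -0.0], [0.001, 0.0, -1.0]]
force: [-0.6, 0.6, -0.1]
width: 0.554
grasp_force: 0.0
4.15 [0.52384395 0.01501969 0.23596324]
[205.85588309  63.74549416]
[294.77579302  60.84495844]
[151.39784775 221.6469173 ]
```

View pics/w2.png

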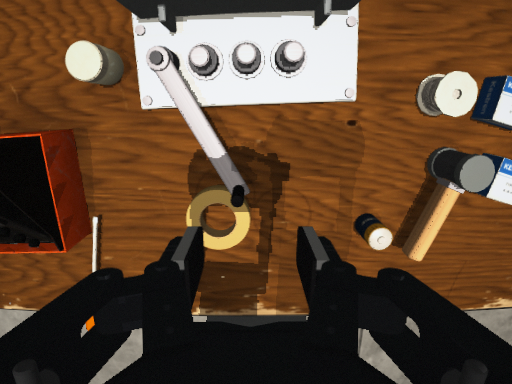

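The view shows pin heads at about (203,54), (245,52), (291,50), pivot (157,57), and the post at (238,192). The keeper hasn't moved, because I picked the wrong end of the post: tops lean away from the image nadir. I'll re-measure.

Run:
```python
from h import *
w=np.load("w2.npz");c={k:w[k] for k in("mtx","k1","R","t")};c["k1"]=float(c["k1"]);p=w["p"];d=w["d"]
R,t=c["R"],c["t"];print("cam",-R.T@t)
def dep(u,v):
    o,r=ray(c,(u,v));return (o+r*d[v,u]).round(4)
for u,v in[(203,54),(202,50),(246,51),(245,48),(291,49),(291,45),(157,57),(238,197),(239,190),(238,184)]:print((u,v),dep(u,v))
w=np.load("w1.npz");c={k:w[k] for k in("mtx","k1","R","t")};c["k1"]=float(c["k1"]);d=w["d"]
for u,v in[(136,139),(145,136),(153,136)]:print("w1",(u,v),dep(u,v))
a=p[20:110,130:310];cv2.imwrite("pics/w2c.png",cv2.resize(a,None,fx=4.4,fy=4.4,interpolation=cv2.INTER_CUBIC))
```

```text
cam [0.59103138 0.01458121 0.40836866]
(203, 54) [0.6446 0.0644 0.0626]
(202, 50) [0.6485 0.0652 0.0639]
(246, 51) [0.6468 0.0185 0.0667]
(245, 48) [0.6497 0.0195 0.0671]
(291, 49) [ 0.6487 -0.0285  0.0684]
(291, 45) [ 0.6522 -0.0281  0.0706]
(157, 57) [0.6409 0.1114 0.0722]
(238, 197) [0.4986 0.0268 0.1056]
(239, 190) [0.5005 0.0264 0.0855]
(238, 184) [0.5008 0.0285 0.0602]
w1 (136, 139) [0.4949 0.0255 0.1072]
w1 (145, 136) [0.4959 0.0229 0.0907]
w1 (153, 136) [0.4939 0.0216 0.0713]
```

View pics/w2c.png

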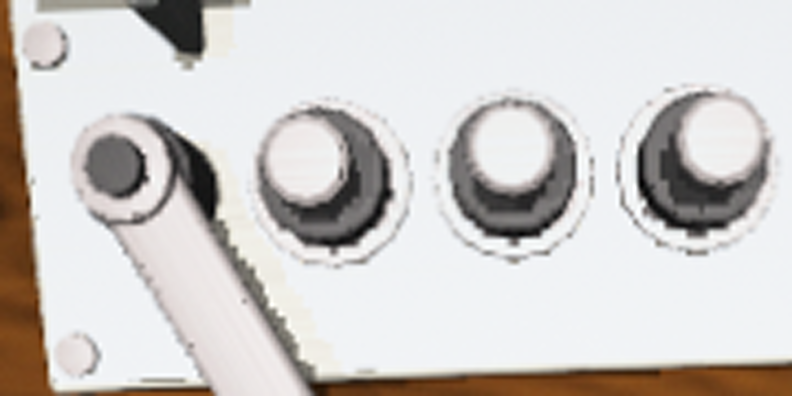

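```bash
python3 -m handwheel '[[[-0.017,0.04,0.156,0,0,0],[-0.017,0.04,0.156,0,0,0],[-0.017,0.04,0.156,0,0,0],[-0.017,0.04,0.156,0,0,0],[0.008,-0.066,0,0,0,0],[0.008,-0.066,0,0,0,0],[-0.026,-0.04,0,0,0,0],[-0.026,-0.04,0,0,0,0]]]' 0
python3 -m handwheel '[[[-0.026,-0.04,0,0,0,0],[-0.026,-0.04,0,0,0,0],[-0.012,-0.043,0,0,0,0],[-0.012,-0.043,0,0,0,0],[-0.012,-0.043,0,0,0,0],[-0.012,-0.043,0,0,0,0],[0,-0.05,0,0,0,0],[0,-0.05,0,0,0,0]]]' 0
python3 - <<'E'
from h import *
from cell import viewer
c=viewer.camera_params("top");p,d=viewer.snapshot("top")
o,r=ray(c,(168,132));print(o)
a=p[85:235,125:360];cv2.imwrite("pics/top2.png",cv2.resize(a,None,fx=3.4,fy=3.4,interpolation=cv2.INTER_CUBIC))
E
```

```text
t: 5.0
tcp_pos: [0.4953, 0.0292, 0.0782]
ee_rot: [[1.0, 0.0, -0.003], [0.0, -1.0, -0.0], [-0.003, 0.0, -1.0]]
force: [0.7, -1.0, 0.0]
width: -0.002
grasp_force: 0.0
t: 5.8
tcp_pos: [0.4725, 0.1175, 0.0795]
ee_rot: [[1.0, -0.0, 0.0], [-0.0, -1.0, 0.0], [0.0, -0.0, -1.0]]
force: [0.5, -0.1, -0.4]
width: 0.004
grasp_force: 0.0
[ 0.32532408 -0.12726564  0.958993  ]
```

View pics/top2.png

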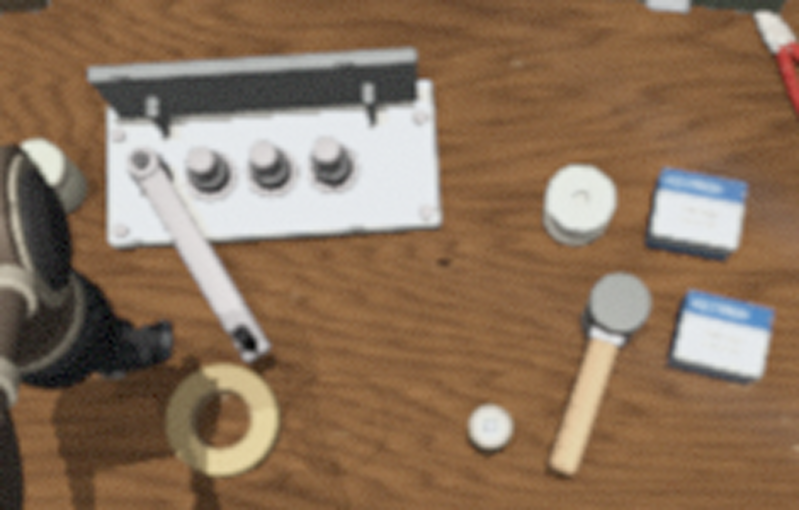

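Run:
```python
from h import *
from cell import viewer,bot
c=viewer.camera_params("top")
for n,X in dict(post=(.4986,.0268,.1056),post_base=(.4986,.0268,.062),tip=(.4725,.1175,.08),pivot=(.641,.113,.062),head=(.515,-.254,.072),tape=(.442,.056,.024)).items():
    q=proj(c,np.array(X));print(n,q,(q-[125,85])*3.4)
c=viewer.camera_params("wrist");p,d=viewer.snapshot("wrist");np.savez("w3",p=p,d=d,**c)
print(bot.observe()["tcp_pos"],proj(c,np.array([.4725,.1175,.08])),proj(c,np.array([.4986,.0268,.1056])))
cv2.imwrite("pics/w3.png",p)
```

```text
post [196.01321618 180.23216357] [241.44493501 323.78935615]
post_base [199.0233339  183.47960295] [251.67933525 334.83065004]
tip [161.97687623 193.25051028] [125.72137918 368.05173496]
pivot [166.8721609  132.07612048] [142.36534706 160.05880964]
head [306.75405263 173.56615704] [617.96377895 301.12493395]
tape [190.48229304 207.11816209] [222.63979633 415.20175112]
[0.47274536 0.11805023 0.07958576] [251.56936359 220.60668028] [428.55511346 190.79275185]
```

View pics/w3.png

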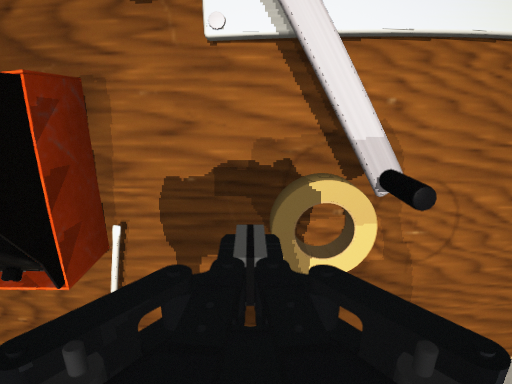

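The wrist view shows the post top at (428,197), the bar end at (382,190), and the fingertips at (251,230), already past the post. I'll get precise positions from depth.

Run:
```python
from h import *
w=np.load("w3.npz");c={k:w[k] for k in("mtx","k1","R","t")};c["k1"]=float(c["k1"]);d=w["d"]
def dep(u,v):
    o,r=ray(c,(u,v));return (o+r*d[v,u]).round(4)
for u,v in[(426,197),(430,200),(410,190),(395,186),(382,190),(350,120),(300,15),(325,190),(242,232),(262,232),(250,228)]:print((u,v),dep(u,v))
print(-c["R"].T@c["t"])
from cell import viewer
z=np.load("top.npz");c=viewer.camera_params("top");d=z["d"]
for u,v in[(196,183),(197,185),(199,187),(190,170),(180,152)]:print("top",(u,v),dep(u,v))
```

```text
(426, 197) [0.4954 0.028  0.1062]
(430, 200) [0.4936 0.0251 0.1055]
(410, 190) [0.4981 0.0351 0.1024]
(395, 186) [0.496  0.0353 0.0862]
(382, 190) [0.487  0.0321 0.0629]
(350, 120) [0.5316 0.0568 0.0617]
(300, 15) [0.5911 0.0898 0.0611]
(325, 190) [0.4763 0.0601 0.0248]
(242, 232) [0.4834 0.1221 0.1221]
(262, 232) [0.4836 0.1129 0.1225]
(250, 228) [0.4838 0.1184 0.1184]
[0.54005292 0.11838022 0.25203975]
top (196, 183) [0.4913 0.0265 0.1074]
top (197, 185) [0.4879 0.0256 0.0983]
top (199, 187) [0.4877 0.0254 0.0706]
top (190, 170) [0.5344 0.0498 0.0657]
top (180, 152) [0.5845 0.077  0.0634]
```

Run:
```python
from h import *
w=np.load("w3.npz");c={k:w[k] for k in("mtx","k1","R","t")};c["k1"]=float(c["k1"]);d=w["d"]
for v in range(216,246,3):
    o,r=ray(c,(243,v));print(v,(o+r*d[v,243]).round(4),d[v,243],w["p"][v,243])
print(proj(c,np.array([.4837,.122,.08])),proj(c,np.array([.4837,.122,.118])))
for n in("top","scene"):
    from cell import viewer
p,_=viewer.snapshot("scene");cv2.imwrite("pics/s2.png",cv2.resize(p[150:300,90:320],None,fx=3.4,fy=3.4,interpolation=cv2.INTER_CUBIC))
```

```text
216 [ 0.445   0.1247 -0.001 ] 0.26923546 [17 45 76]
219 [ 4.425e-01  1.247e-01 -3.000e-04] 0.2692449 [16 40 71]
222 [0.44   0.1247 0.0005] 0.26909438 [19 41 72]
225 [0.4838 0.1218 0.1147] 0.14733969 [66 68 68]
228 [0.4838 0.1217 0.1183] 0.14392285 [66 70 70]
231 [0.4832 0.1217 0.1204] 0.1420174 [68 70 71]
234 [0.4841 0.1216 0.1259] 0.1365054 [66 69 69]
237 [0.4838 0.1215 0.1285] 0.13410354 [68 70 70]
240 [0.4839 0.1214 0.1318] 0.13081492 [68 71 71]
243 [0.4837 0.1214 0.1344] 0.12835734 [67 69 70]
[244.04795082 202.97874778] [242.47422763 227.91870317]
```

View pics/s2.png

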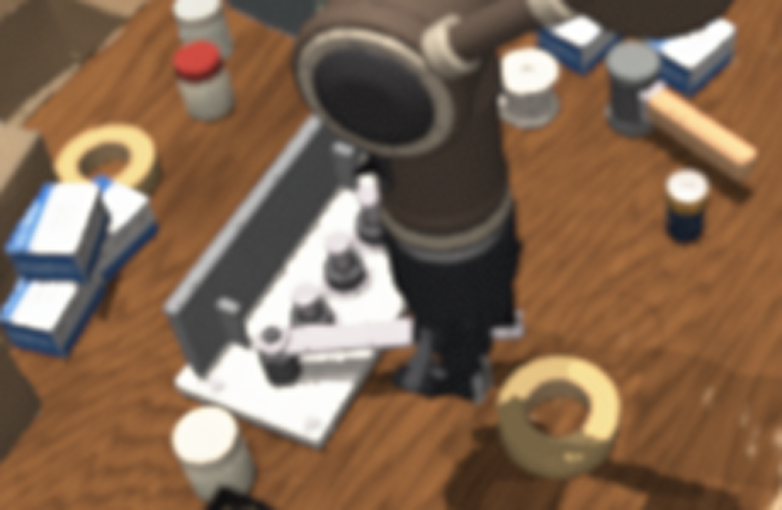

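Run:
```python
from h import *
from cell import viewer,bot
c=viewer.camera_params("scene");p,d=viewer.snapshot("scene")
for z in(.08,.1,.112,.13):
    q=proj(c,np.array([.4727,.118,z]));print(z,q,(q-[90,150])*3.4)
u0=int(proj(c,np.array([.4727,.118,.1]))[0])
for u in(u0-6,u0,u0+6):
  for v in range(252,276,2):
    o,r=ray(c,(u,v));print(u,v,(o+r*d[v,u]).round(3),p[v,u])
```

```text
0.08 [230.02401784 271.06442547] [476.08166067 411.61904658]
0.1 [229.36508465 266.26930668] [473.8412878  395.31564272]
0.112 [228.95859328 263.30520463] [472.45921717 385.23769574]
0.13 [228.33255673 258.73120044] [470.33069287 369.68608151]
223 252 [0.464 0.147 0.199] [27 25 24]
223 254 [0.477 0.129 0.161] [28 26 25]
223 256 [0.473 0.136 0.164] [28 28 26]
223 258 [0.47  0.14  0.165] [27 26 23]
223 260 [0.463 0.152 0.178] [26 24 23]
223 262 [0.461 0.156 0.178] [24 23 22]
223 264 [0.461 0.157 0.172] [26 25 25]
223 266 [0.524 0.071 0.   ] [38 57 85]
223 268 [0.521 0.077 0.001] [ 51  86 132]
223 270 [ 0.519  0.081 -0.001] [ 55  94 143]
223 272 [ 0.516  0.086 -0.   ] [ 57  98 149]
223 274 [0.513 0.092 0.   ] [ 54  93 141]
229 252 [0.457 0.135 0.187] [27 25 25]
229 254 [0.457 0.136 0.181] [28 26 25]
229 256 [0.463 0.128 0.16 ] [29 26 26]
229 258 [0.462 0.131 0.157] [30 28 28]
229 260 [0.461 0.133 0.152] [57 57 57]
229 262 [0.466 0.127 0.134] [70 70 71]
229 264 [0.467 0.127 0.125] [62 61 62]
229 266 [0.466 0.13  0.123] [59 59 60]
229 268 [0.466 0.13  0.115] [ 57  77 105]
229 270 [ 0.506  0.073 -0.004] [ 48  82 125]
229 272 [ 0.502  0.079 -0.001] [ 48  79 120]
229 274 [0.499 0.086 0.001] [ 44  75 113]
235 252 [ 0.517  0.019 -0.002] [ 44  74 111]
235 254 [ 0.513  0.025 -0.001] [ 49  80 120]
235 256 [ 0.511  0.03  -0.002] [39 59 86]
235 258 [ 0.508  0.035 -0.003] [33 46 65]
235 260 [0.505 0.042 0.   ] [39 53 72]
235 262 [0.502 0.048 0.   ] [45 58 78]
235 264 [0.499 0.053 0.001] [ 48  77 114]
235 266 [ 0.497  0.058 -0.   ] [ 51  85 123]
235 268 [0.493 0.064 0.001] [ 55  90 126]
235 270 [ 0.491  0.068 -0.   ] [ 52  86 126]
235 272 [ 0.489  0.073 -0.002] [ 53  90 131]
235 274 [ 0.486  0.078 -0.002] [ 46  78 116]
```

Run:
```python
from h import *
w=np.load("w2.npz");c={k:w[k] for k in("mtx","k1","R","t")};c["k1"]=float(c["k1"]);d=w["d"]
for u in(194,200,305,311):
  for v in range(222,250,3):
    o,r=ray(c,(u,v));X=o+r*d[v,u]
    if X[2]>.1: print(u,v,X.round(4));
print("tcp .5238 .0150 .2360")
```

```text
194 228 [0.5346 0.0411 0.2742]
194 231 [0.5343 0.0406 0.2771]
194 234 [0.5346 0.0399 0.2812]
194 237 [0.535  0.0392 0.2852]
194 240 [0.5345 0.0388 0.2873]
194 243 [0.5346 0.0383 0.2904]
194 246 [0.5341 0.038  0.2923]
194 249 [0.5333 0.0378 0.2934]
200 228 [0.5345 0.0383 0.2739]
200 231 [0.5332 0.0383 0.2746]
200 234 [0.5326 0.038  0.2767]
200 237 [0.5313 0.0379 0.2772]
200 240 [0.5302 0.0378 0.2781]
200 243 [0.5292 0.0377 0.2792]
200 246 [0.5275 0.0378 0.2789]
200 249 [0.5256 0.0381 0.2781]
305 228 [ 0.5348 -0.0116  0.2747]
305 231 [ 0.5351 -0.0109  0.279 ]
305 234 [ 0.5352 -0.0102  0.2825]
305 237 [ 0.5343 -0.0101  0.2838]
305 240 [ 0.535  -0.0092  0.2884]
305 243 [ 0.535  -0.0087  0.2914]
305 246 [ 0.5327 -0.0092  0.2895]
305 249 [ 0.5324 -0.0088  0.2917]
311 228 [ 0.5346 -0.0146  0.2741]
311 231 [ 0.5347 -0.0139  0.2779]
311 234 [ 0.534  -0.0135  0.2799]
311 237 [ 0.5343 -0.0128  0.2838]
311 240 [ 0.5343 -0.0122  0.2869]
311 243 [ 0.5342 -0.0116  0.2897]
311 246 [ 0.535  -0.0107  0.2941]
311 249 [ 0.5344 -0.0104  0.2958]
tcp .5238 .0150 .2360
```

The two views agree that the real fingertips sit about 32 mm above the reported TCP, so the fingers passed over the post. I'll correct for this and push again.

```bash
python3 -m handwheel '[[[0.034,0.14,-0.03,0,0,0],[0.034,0.14,-0.03,0,0,0],[0.034,0.14,-0.03,0,0,0],[0.034,0.14,-0.03,0,0,0],[0,0,0.13,0,0,0],[0,0,0.13,0,0,0],[0.004,-0.066,0,0,0,0],[0.004,-0.066,0,0,0,0]]]' 0
python3 -m handwheel '[[[-0.026,-0.04,0,0,0,0],[-0.026,-0.04,0,0,0,0],[-0.026,-0.04,0,0,0,0],[-0.026,-0.04,0,0,0,0],[-0.012,-0.043,0,0,0,0],[-0.012,-0.043,0,0,0,0],[-0.012,-0.043,0,0,0,0],[-0.012,-0.043,0,0,0,0]]]' 0
python3 -m handwheel '[[[0,-0.05,0,0,0,0],[0,-0.05,0,0,0,0],[0,0,0,0,0,0],[0,0.1,-0.1,0,0,0],[0,0.1,-0.15,0,0,0],[0,0.1,-0.15,0,0,0],[0,0.1,-0.15,0,0,0],[0,0,0,0,0,0]]]' 0.6
python3 - <<'E'
from h import *
from cell import viewer,bot
c=viewer.camera_params("wrist");p,d=viewer.snapshot("wrist");np.savez("w4",p=p,d=d,**c);print(bot.observe()["tcp_pos"])
# points between 0.095 and 0.115 high, dark: post top
v,u=np.mgrid[0:210:2,0:512:2];P=[]
for a,b in zip(u.ravel(),v.ravel()):
    o,r=ray(c,(a,b));X=o+r*d[b,a]
    if .095<X[2]<.112 and X[0]<.56: P.append(X)
print(len(P),np.mean(P,0) if P else None)
E
```

```text
t: 6.8
tcp_pos: [0.5068, 0.0087, 0.0427]
ee_rot: [[1.0, -0.003, -0.004], [-0.003, -1.0, -0.0], [-0.004, 0.0, -1.0]]
force: [0.1, 0.7, -0.7]
width: -0.003
grasp_force: 0.0
t: 7.6
tcp_pos: [0.4704, 0.0934, 0.0446]
ee_rot: [[1.0, -0.0, 0.001], [-0.0, -1.0, 0.0], [0.001, -0.0, -1.0]]
force: [0.4, -1.0, 0.2]
width: 0.0
grasp_force: 0.4
t: 8.4
tcp_pos: [0.4755, 0.0156, 0.1881]
ee_rot: [[1.0, -0.003, 0.012], [-0.003, -1.0, -0.001], [0.012, 0.001, -1.0]]
force: [1.6, 0.1, -0.1]
width: 0.602
grasp_force: 0.0
[0.47334133 0.01687633 0.18528585]
74 [0.47270574 0.15169021 0.10289105]
```

```bash
python3 -m handwheel '[[[-0.007,0.167,0,0,0,0],[-0.007,0.167,0,0,0,0],[-0.007,0.167,0,0,0,0],[-0.007,0.167,0,0,0,0],[-0.007,0.167,0,0,0,0],[-0.007,0.167,0,0,0,0],[0,0,0,0,0,0.0593],[0,0,0,0,0,0.0593]]]' 0.6
python3 -m handwheel '[[[0,0,0,0,0,0.0593],[0,0,0.13,0,0,0],[0,0,0.13,0,0,0],[0,0,0.13,0,0,0],[0,0,0.13,0,0,0],[0,0,0,0,0,0],[0,0,0,0,0,0],[0,0,0,0,0,0]]]' 0.6
python3 - <<'E'
from h import *
from cell import viewer,bot
s=bot.observe();T=s["tcp_pos"];R=np.array(s["ee_rot"])
c=viewer.camera_params("wrist");p,d=viewer.snapshot("wrist");np.savez("w5",p=p,d=d,**c);print(T,R.round(3).tolist())
cv2.imwrite("pics/w5.png",p)
v,u=np.mgrid[0:384:3,0:512:3];P=[]
for a,b in zip(u.ravel(),v.ravel()):
    if d[b,a]<=0: continue
    o,r=ray(c,(a,b));X=o+r*d[b,a];P.append(X)
P=np.array(P);L=(P-T)@R  # tool coords
head=P[(abs(P[:,2]-.072)<.004)&(np.hypot(*(P[:,:2]-[.515,-.254]).T)<.035)];print("head",len(head),(head.max(0)+head.min(0))/2)
h=L[(abs(P[:,2]-.051)<.004)&(np.abs(L[:,1])<.025)&(L[:,0]>-.06)&(L[:,0]<.03)]
for x0 in np.arange(-.05,.03,.015):
    k=h[abs(h[:,0]-x0)<.008]
    if len(k): print("handle toolx",x0.round(3),"y",k[:,1].min().round(4),k[:,1].max().round(4))
E
```

```text
t: 9.25
tcp_pos: [0.459, -0.2327, 0.1798]
ee_rot: [[0.97, -0.242, -0.003], [-0.242, -0.97, 0.003], [-0.003, -0.002, -1.0]]
force: [-0.1, 0.3, -0.9]
width: 0.599
grasp_force: 0.0
t: 10.05
tcp_pos: [0.4611, -0.2332, 0.0531]
ee_rot: [[0.937, -0.348, 0.002], [-0.348, -0.937, -0.001], [0.002, 0.0, -1.0]]
force: [0.2, -0.7, -0.3]
width: 0.599
grasp_force: 0.0
[ 0.46110611 -0.23319603  0.05313891] [[0.937, -0.348, 0.002], [-0.348, -0.937, -0.001], [0.002, 0.0, -1.0]]
head 724 [ 0.51661455 -0.25469404  0.07185642]
handle toolx -0.05 y -0.0101 0.0099
handle toolx -0.035 y -0.0099 0.0098
handle toolx -0.02 y -0.0097 0.0097
handle toolx -0.005 y -0.0095 0.0094
handle toolx 0.01 y -0.0093 0.0092
handle toolx 0.025 y -0.0091 0.0107
```

View pics/w5.png

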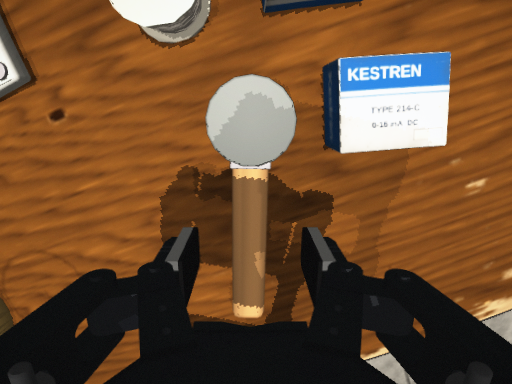

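The handle is centred between the fingers: head top at (251,120), handle running straight down to (248,315). I'll descend and grip.

```bash
python3 -m handwheel '[[[0.016,0,0.065,0,0,0],[0,0,0.065,0,0,0],[0,0,0.065,0,0,0],[0,0,0.065,0,0,0],[0,0,0,0,0,0],[0,0,0,0,0,0],[0,0,0,0,0,0],[0,0,0,0,0,0]]]' 0.6
python3 -m handwheel '[[[0,0,0,0,0,0],[0,0,0,0,0,0],[0,0,0,0,0,0],[0,0,0,0,0,0],[0,0,0,0,0,0],[0,0,0,0,0,0],[0,0,0,0,0,0],[0,0,0,0,0,0]]]' 0
```

```text
t: 10.9
tcp_pos: [0.4647, -0.2351, -0.0116]
ee_rot: [[0.937, -0.349, 0.002], [-0.349, -0.937, -0.001], [0.003, 0.001, -1.0]]
force: [-0.6, -0.4, -0.2]
width: 0.594
grasp_force: 0.0
t: 11.7
tcp_pos: [0.4637, -0.2346, -0.0125]
ee_rot: [[0.937, -0.349, 0.0], [-0.349, -0.937, -0.0], [0.0, 0.0, -1.0]]
force: [-1.3, 1.2, 5.2]
width: 0.247
grasp_force: 59.8
```

```bash
python3 -m handwheel '[[[0,0,-0.08,0,0,0],[0,0,-0.16,0,0,0],[0,0,-0.16,0,0,0],[0,0,-0.16,0,0,0],[0,0,-0.08,0,0,-0.0445],[0,0,0,0,0,-0.0445],[0,0,0,0,0,-0.0445],[0,0,0,0,0,-0.0445]]]' 0
python3 -m handwheel '[[[0.04,-0.07,0,0,0,0],[0.063,-0.101,0,0,0,0],[0.063,-0.101,0,0,0,0],[0.063,-0.101,0,0,0,0],[0.063,-0.101,0,0,0,0],[0.063,-0.101,0,0,0,0],[0.063,-0.101,0,0,0,0],[0.063,-0.101,0,0,0,0]]]' 0
python3 -m handwheel '[[[0.023,-0.03,0,0,0,0],[0,0,0,0,0,0],[0,0,0,0,0,0],[0,0,0,0,0,0],[0,0,0,0,0,0],[0,0,0,0,0,0],[0,0,0,0,0,0],[0,0,0,0,0,0]]]' 0
python3 - <<'E'
from h import *
from cell import viewer,bot
s=bot.observe();T=s["tcp_pos"];R=np.array(s["ee_rot"])
c=viewer.camera_params("wrist");p,d=viewer.snapshot("wrist");np.savez("w6",p=p,d=d,**c);print(T,R.round(3).tolist())
v,u=np.mgrid[0:384:3,0:512:3];P=[]
for a,b in zip(u.ravel(),v.ravel()):
    if d[b,a]<=0: continue
    o,r=ray(c,(a,b));P.append(o+r*d[b,a])
P=np.array(P)-T
h=P[(P[:,2]>.06)&(P[:,2]<.11)&(np.hypot(P[:,0]-.057,P[:,1])<.03)]
A=np.c_[h[:,:2],np.ones(len(h))];k=np.linalg.lstsq(A,h[:,2],rcond=None)[0]
print(len(h),(h.max(0)+h.min(0))/2,h.min(0),h.max(0),"slopes",k)
print(proj(c,np.array([.6463,-.0317,.07])))
E
```

```text
t: 12.5
tcp_pos: [0.462, -0.2336, 0.1455]
ee_rot: [[1.0, 0.004, -0.003], [0.004, -1.0, 0.002], [-0.003, -0.002, -1.0]]
force: [0.6, -0.7, -4.4]
width: 0.249
grasp_force: 59.6
t: 13.3
tcp_pos: [0.5824, -0.0389, 0.1447]
ee_rot: [[1.0, -0.0, -0.004], [-0.0, -1.0, 0.0], [-0.004, -0.0, -1.0]]
force: [0.6, -0.6, -3.7]
width: 0.251
grasp_force: 59.6
t: 14.1
tcp_pos: [0.5895, -0.033, 0.1471]
ee_rot: [[1.0, -0.001, 0.0], [-0.001, -1.0, -0.0], [0.0, 0.0, -1.0]]
force: [-0.4, 0.5, -2.9]
width: 0.247
grasp_force: 59.8
[ 0.58950315 -0.03300801  0.14710027] [[1.0, -0.001, 0.0], [-0.001, -1.0, -0.0], [0.0, 0.0, -1.0]]
2062 [ 0.05436938 -0.00053214  0.07616052] [ 0.02976656 -0.02296864  0.06603316] [0.0789722  0.02190436 0.08628789] slopes [-0.00142026  0.00281183  0.08422632]
[247.59321074 118.46818903]
```

```bash
python3 -m handwheel '[[[0,0,0.144,0,0,0],[0,0,0.144,0,0,0],[0,0,0.03,0,0,0],[0,0,0.03,0,0,0],[0,0,0.03,0,0,0],[0,0,0.03,0,0,0],[0,0,0.03,0,0,0],[0,0,0.015,0,0,0]]]' 0
python3 -m handwheel '[[[0,0,0.01,0,0,0],[0,0,0,0,0,0],[0,0,0,0,0,0],[0,0,0,0,0,0],[0,0,0,0,0,0],[0,0,0,0,0,0],[0,0,0,0,0,0],[0,0,0,0,0,0]]]' 0
```

```text
t: 14.95
tcp_pos: [0.5903, -0.0328, 0.0348]
ee_rot: [[1.0, -0.0, 0.001], [-0.0, -1.0, -0.0], [0.001, 0.0, -1.0]]
force: [-11.6, 0.2, 22.5]
width: 0.254
grasp_force: 63.5
t: 15.75
tcp_pos: [0.5902, -0.0329, 0.0346]
ee_rot: [[1.0, 0.0, 0.001], [0.0, -1.0, -0.0], [0.001, 0.0, -1.0]]
force: [-11.4, 0.3, 16.7]
width: 0.248
grasp_force: 63.0
```

```bash
cat > tilt.py <<'E'
from h import *
from cell import viewer,bot
s=bot.observe();T=s["tcp_pos"];R=np.array(s["ee_rot"])
c=viewer.camera_params("wrist");p,d=viewer.snapshot("wrist");print(T,s["force"])
v,u=np.mgrid[0:384:3,0:512:3];P=[]
for a,b in zip(u.ravel(),v.ravel()):
    if d[b,a]<=0: continue
    o,r=ray(c,(a,b));P.append(o+r*d[b,a])
W=np.array(P);P=(W-T)@R*[1,1,-1]
h=P[(P[:,2]>.06)&(P[:,2]<.11)&(np.hypot(P[:,0]-.057,P[:,1])<.03)]
k=np.linalg.lstsq(np.c_[h[:,:2],np.ones(len(h))],h[:,2],rcond=None)[0]
print("head",len(h),((h.max(0)+h.min(0))/2).round(4),"slopes",k.round(3),"top z at axis",(T[2]+k@[.056,0,1]).round(4))
for n,q in dict(a=(.6427,.0683),b=(.6446,.0184),c=(.6463,-.0317)).items():
    g=W[(np.hypot(*(W[:,:2]-q).T)<.014)&(W[:,2]<.08)];print(n,len(g),g[:,2].max().round(4) if len(g) else "",)
E
python3 -m handwheel '[[[0,0,-0.13,0,0,0],[0,0,-0.13,0,0,0],[-0.003,-0.066,0,0,0,0],[-0.003,-0.066,0,0,0,0],[-0.003,-0.066,0,0,0,0],[0,0,0,0,0,0],[0,0,0,0,0,0],[0,0,0,0,0,0]]]' 0
python3 tilt.py
```

```text
t: 16.55
tcp_pos: [0.5865, 0.0171, 0.0949]
ee_rot: [[1.0, 0.001, -0.002], [0.001, -1.0, -0.0], [-0.002, 0.0, -1.0]]
force: [0.8, 0.1, -5.6]
width: 0.244
grasp_force: 60.3
[0.58648815 0.01705374 0.09492546] [ 0.7805039   0.11239234 -5.60776996]
head 2087 [0.0563 0.0008 0.0844] slopes [ 0.001 -0.001  0.084] top z at axis 0.1795
a 66 0.066
b 0 
c 35 0.0489
```

```bash
python3 -m handwheel '[[[0,0,0.12,0,0,0],[0,0,0.025,0,0,0],[0,0,0.025,0,0,0],[0,0,0.025,0,0,0],[0,0,0.025,0,0,0],[0,0,0.025,0,0,0],[0,0,0.025,0,0,0],[0,0,0,0,0,0]]]' 0
python3 -m handwheel '[[[0,0,-0.13,0,0,0],[0,0,-0.14,0,0,0],[-0.003,-0.067,0,0,0,0],[-0.003,-0.067,0,0,0,0],[-0.003,-0.067,0,0,0,0],[0,0,0,0,0,0],[0,0,0,0,0,0],[0,0,0,0,0,0]]]' 0
python3 tilt.py
```

```text
t: 17.4
tcp_pos: [0.5855, 0.0165, 0.0311]
ee_rot: [[1.0, 0.0, -0.005], [0.0, -1.0, -0.0], [-0.005, 0.0, -1.0]]
force: [-13.0, -2.2, 13.3]
width: 0.249
grasp_force: 64.0
t: 18.2
tcp_pos: [0.5841, 0.0672, 0.0948]
ee_rot: [[1.0, 0.001, -0.002], [0.001, -1.0, -0.0], [-0.002, 0.0, -1.0]]
force: [0.1, 0.3, -2.8]
width: 0.241
grasp_force: 61.5
[0.58414124 0.0672392  0.09484387] [ 0.13303142  0.27967707 -2.75254576]
head 2207 [0.0534 0.0005 0.0887] slopes [ 0.067 -0.001  0.085] top z at axis 0.1836
a 0 
b 49 0.0505
c 123 0.0492
```

```bash
python3 -m handwheel '[[[0.032,0,0,0,-0.0335,0],[0,0,0.12,0,0,0],[0,0,0.025,0,0,0],[0,0,0.025,0,0,0],[0,0,0.025,0,0,0],[0,0,0.025,0,0,0],[0,0,0.025,0,0,0],[0,0,0.02,0,0,0]]]' 0
python3 -m handwheel '[[[0,0,0,0,0,0],[0,0,0,0,0,0],[0,0,-0.1,0,0,0],[0,0,-0.1,0,0,0],[0,0,-0.07,0,0,0],[0,0.1,0,0,0,0],[0,0.1,0,0,0,0],[0,0,0,0,0,0]]]' 0
python3 tilt.py
```

```text
t: 19.05
tcp_pos: [0.5882, 0.0667, 0.0329]
ee_rot: [[0.998, -0.0, -0.069], [-0.0, -1.0, -0.001], [-0.069, 0.001, -0.998]]
force: [-17.3, -1.4, 30.9]
width: 0.248
grasp_force: 66.9
t: 19.85
tcp_pos: [0.5942, 0.0145, 0.0972]
ee_rot: [[0.998, -0.002, -0.064], [-0.002, -1.0, -0.001], [-0.064, 0.001, -0.998]]
force: [0.1, 0.4, -4.4]
width: 0.251
grasp_force: 62.2
[0.59418013 0.01448741 0.09724415] [ 0.09362615  0.40829435 -4.43602296]
head 2268 [0.0524 0.0003 0.0908] slopes [0.098 0.001 0.085] top z at axis 0.1881
a 59 0.0499
b 0 
c 24 0.0488
```

```bash
python3 -m handwheel '[[[0.02,0,0.13,0,0,0],[0,0,0.03,0,0,0],[0,0,0.025,0,0,0],[0,0,0.025,0,0,0],[0,0,0.025,0,0,0],[0,0,0.025,0,0,0],[0,0,0.025,0,0,0],[0,0,0,0,0,0]]]' 0
python3 -m handwheel '[[[0,0,0,0,0,0],[0,0,-0.1,0,0,0],[0,0,-0.1,0,0,0],[0,0,-0.08,0,0,0],[0,0.1,0,0,0,0],[0,0.1,0,0,0,0],[0,0,0,0,0,0],[0,0,0,0,0,0]]]' 0
python3 tilt.py
```

```text
t: 20.7
tcp_pos: [0.593, 0.017, 0.0301]
ee_rot: [[0.998, 0.0, -0.069], [0.0, -1.0, -0.0], [-0.069, 0.0, -0.998]]
force: [-11.3, -0.9, 15.8]
width: 0.247
grasp_force: 66.6
t: 21.5
tcp_pos: [0.5981, -0.0333, 0.096]
ee_rot: [[0.998, -0.002, -0.066], [-0.002, -1.0, 0.001], [-0.067, -0.0, -0.998]]
force: [0.1, 0.7, -4.6]
width: 0.246
grasp_force: 63.8
[ 0.59810494 -0.03329195  0.09600572] [ 0.08507186  0.65455575 -4.61669563]
head 2377 [0.0512 0.0004 0.0792] slopes [ 0.132 -0.001  0.087] top z at axis 0.1907
a 121 0.0491
b 53 0.0495
c 0
```

```bash
python3 -m handwheel '[[[0,0,0,0,-0.0335,0],[-0.05,0.07,0.007,0,0,0],[-0.08,0.1,0.011,0,0,0],[-0.08,0.1,0.011,0,0,0],[-0.08,0.1,0.011,0,0,0],[-0.08,0.1,0.011,0,0,0],[-0.08,0.1,0.011,0,0,0],[-0.08,0.1,0.011,0,0,0]]]' 0
python3 -m handwheel '[[[-0.08,0.1,0.011,0,0,0],[-0.025,0.035,0.003,0,0,0],[0,0,0,0,0,0],[0,0,0,0,0,0],[0,0,0,0,0,0],[0,0,0,0,0,0],[0,0,0,0,0,0],[0,0,0,0,0,0]]]' 0
cat >> tilt.py <<'E'
near=W[(np.hypot(*(W[:,:2]-(T+R@np.array([.056,0,-.085]))[:2]).T)<.03)&(W[:,2]>T[2]+.06)]
for _ in range(3):
    kk=np.linalg.lstsq(np.c_[near[:,:2],np.ones(len(near))],near[:,2],rcond=None)[0]
    near=near[abs(near[:,2]-np.c_[near[:,:2],np.ones(len(near))]@kk)<.004]
print("world head top",len(near),((near.max(0)+near.min(0))/2).round(4),"slope",kk[:2].round(3))
E
python3 tilt.py
```

```text
t: 22.35
tcp_pos: [0.4631, -0.2009, 0.0955]
ee_rot: [[0.991, 0.001, -0.133], [0.001, -1.0, -0.0], [-0.133, 0.0, -0.991]]
force: [0.8, 0.2, -3.1]
width: 0.25
grasp_force: 63.8
t: 23.15
tcp_pos: [0.4381, -0.2337, 0.0955]
ee_rot: [[0.991, 0.001, -0.134], [0.001, -1.0, -0.0], [-0.134, -0.0, -0.991]]
force: [-0.5, -1.1, -4.5]
width: 0.249
grasp_force: 63.8
[ 0.43810745 -0.23374044  0.09548651] [-0.52422752 -1.11649611 -4.51594738]
head 2378 [0.0511 0.0003 0.0797] slopes [0.136 0.    0.087] top z at axis 0.1902
a 0 
b 0 
c 0 
world head top 2352 [ 0.4997 -0.234   0.1814] slope [0.018 0.   ]
```

```bash
python3 -m handwheel '[[[0.0107,0,0.079,0,0,0],[0.0107,0,0.079,0,0,0],[0.0107,0,0.079,0,0,0],[0.0107,0,0.079,0,0,0],[0.0038,0,0.028,0,0,0],[0.0038,0,0.028,0,0,0],[0.0038,0,0.028,0,0,0],[0,0,0,0,0,0]]]' 0
python3 tilt.py
```

```text
t: 24.0
tcp_pos: [0.4377, -0.2341, -0.0056]
ee_rot: [[0.991, -0.0, -0.134], [-0.0, -1.0, 0.0], [-0.134, -0.0, -0.991]]
force: [0.1, 0.5, -4.7]
width: 0.245
grasp_force: 63.7
[ 0.43770485 -0.2340921  -0.00564865] [ 0.07631813  0.51632472 -4.74678632]
head 2378 [0.0517 0.0002 0.0797] slopes [0.132 0.    0.087] top z at axis 0.089
a 0 
b 0 
c 0 
world head top 2351 [ 0.4994 -0.2343  0.0804] slope [0.02  0.001]
```

```bash
python3 -m handwheel '[[[0.0016,0,0.012,0,0,0],[0.0016,0,0.012,0,0,0],[0,0,0,0,0,0],[0,0,0,0,0,0],[0,0,0,0,0,0],[0,0,0,0,0,0],[0,0,0,0,0,0],[0,0,0,0,0,0]]]' 0
python3 tilt.py
```

```text
t: 24.85
tcp_pos: [0.4379, -0.2342, -0.0114]
ee_rot: [[0.991, -0.0, -0.134], [-0.0, -1.0, -0.0], [-0.134, 0.0, -0.991]]
force: [-0.5, -0.5, -4.0]
width: 0.247
grasp_force: 63.7
[ 0.43786111 -0.23417217 -0.01136952] [-0.50690728 -0.54252172 -4.0469217 ]
head 2373 [0.0516 0.0003 0.0798] slopes [ 0.133 -0.001  0.087] top z at axis 0.0833
a 0 
b 0 
c 0 
world head top 2347 [ 0.4995 -0.2344  0.0744] slope [0.018 0.002]
```

```bash
python3 -m handwheel '[[[0.001,0,0.008,0,0,0],[0,0,0,0,0,0],[0,0,0,0,0,0],[0,0,0,0,0,0],[0,0,0,0,0,0],[0,0,0,0,0,0],[0,0,0,0,0,0],[0,0,0,0,0,0]]]' 0
python3 -m handwheel '[[[0,0,0,0,0,0],[0,0,0,0,0,0],[0,0,0,0,0,0],[0,0,0,0,0,0],[0,0,0,0,0,0],[0,0,0,0,0,0],[0,0,0,0,0,0],[0,0,0,0,0,0]]]' 0.6
python3 -m handwheel '[[[-0.008,0,-0.06,0,0,0],[-0.016,0,-0.12,0,0,0],[-0.016,0,-0.12,0,0,0],[-0.016,0,-0.12,0,0,0],[-0.016,0,-0.12,0,0,0],[0,0,0,0,0.067,0],[0,0,0,0,0,0],[0,0,0,0,0,0]]]' 0.6
python3 tilt.py
```

```text
t: 25.7
tcp_pos: [0.4378, -0.2342, -0.0134]
ee_rot: [[0.991, -0.0, -0.134], [-0.0, -1.0, 0.0], [-0.134, -0.0, -0.991]]
force: [0.2, 0.3, -3.7]
width: 0.247
grasp_force: 63.7
t: 26.5
tcp_pos: [0.4378, -0.2342, -0.0134]
ee_rot: [[0.991, -0.0, -0.134], [-0.0, -1.0, 0.0], [-0.134, 0.0, -0.991]]
force: [-0.8, 0.0, 1.0]
width: 0.597
grasp_force: 0.0
t: 27.3
tcp_pos: [0.4373, -0.2341, 0.1234]
ee_rot: [[1.0, -0.001, -0.001], [-0.001, -1.0, -0.0], [-0.001, 0.0, -1.0]]
force: [0.2, -0.2, 1.0]
width: 0.602
grasp_force: 0.0
[ 0.43725584 -0.2341131   0.12336909] [ 0.17366794 -0.20952898  0.97327971]Traceback (most recent call last):
  File "tilt.py", line 12, in <module>
    print("head",len(h),((h.max(0)+h.min(0))/2).round(4),"slopes",k.round(3),"top z at axis",(T[2]+k@[.056,0,1]).round(4))
                          ~~~~~^^^
    return umr_maximum(a, axis, None, out, keepdims, initial, where)
ValueError: zero-size array to reduction operation maximum which has no identity
```

```bash
python3 -m handwheel '[[[0.055,-0.176,-0.025,0,0,0],[0.055,-0.176,-0.025,0,0,0],[0.055,-0.176,-0.025,0,0,0],[0.055,-0.176,-0.025,0,0,0],[0.055,-0.176,-0.025,0,0,0],[0.055,-0.176,-0.025,0,0,0],[0,0,0,0,0,0],[0,0,0,0,0,0]]]' 0
python3 - <<'E'
from h import *
from cell import viewer,bot
print(bot.observe()["tcp_pos"])
c=viewer.camera_params("wrist");p,d=viewer.snapshot("wrist");P=[]
for b in range(0,200):
  for a in range(0,512):
    if d[b,a]>0: o,r=ray(c,(a,b));P.append(o+r*d[b,a])
W=np.array(P)
for n,q in dict(a=(.6427,.0683),b=(.6446,.0184),c=(.6463,-.0317),collar_ring_b=(.6446,.0184)).items():
    r=np.hypot(*(W[:,:2]-q).T);g=W[(r<.008)];k=W[(r>.013)&(r<.016)];print(n,len(g),np.percentile(g[:,2],[10,50,90]).round(4),"collar",np.median(k[:,2]).round(4))
po=W[(W[:,2]>.1)&(W[:,2]<.112)&(W[:,0]<.56)];print("post",len(po),po.mean(0) if len(po) else "")
E
```

```text
t: 28.15
tcp_pos: [0.5212, 0.0311, 0.1599]
ee_rot: [[1.0, 0.003, -0.001], [0.003, -1.0, -0.001], [-0.001, 0.001, -1.0]]
force: [0.5, -0.5, -0.1]
width: 0.003
grasp_force: 0.0
[0.52124471 0.03110233 0.15988065]
a 280 [0.0469 0.0479 0.0488] collar 0.0398
b 281 [0.0469 0.0478 0.0488] collar 0.0399
c 280 [0.047  0.048  0.0489] collar 0.0398
collar_ring_b 281 [0.0469 0.0478 0.0488] collar 0.0399
post 0
```

All three pins are home. Now I'll shut the keeper.

```bash
python3 -m handwheel '[[[-0.044,-0.159,0,0,0,0],[-0.044,-0.159,0,0,0,0],[-0.044,-0.159,0,0,0,0],[-0.044,-0.159,0,0,0,0],[0,0,0.156,0,0,0],[0,0,0.156,0,0,0],[0,0,0.156,0,0,0],[0,0.104,0,0,0,0]]]' 0
python3 -m handwheel '[[[-0.01,0.079,0,0,0,0],[-0.01,0.079,0,0,0,0],[-0.01,0.079,0,0,0,0],[0.017,0.078,0,0,0,0],[0.017,0.078,0,0,0,0],[0.017,0.078,0,0,0,0],[0.043,0.067,0,0,0,0],[0.043,0.067,0,0,0,0]]]' 0
python3 -m handwheel '[[[0.043,0.067,0,0,0,0],[0.063,0.048,0,0,0,0],[0.063,0.048,0,0,0,0],[0.063,0.048,0,0,0,0],[0.067,0.026,0,0,0,0],[0.067,0.026,0,0,0,0],[0.069,0.01,0,0,0,0],[0.069,0.01,0,0,0,0]]]' 0
python3 - <<'E'
from h import *
from cell import viewer
c=viewer.camera_params("top");p,d=viewer.snapshot("top")
c=viewer.camera_params("wrist");p,d=viewer.snapshot("wrist");P=[]
for b in range(0,384,2):
  for a in range(0,512,2):
    if d[b,a]>0: o,r=ray(c,(a,b));P.append(o+r*d[b,a])
W=np.array(P);po=W[(W[:,2]>.1035)&(W[:,2]<.109)&(np.hypot(*(W[:,:2]-[.645,-.057]).T)<.05)&(W[:,0]<.68)];print("post",len(po),np.median(po,0) if len(po) else "",po.min(0),po.max(0))
E
```

```text
t: 29.0
tcp_pos: [0.4708, 0.1612, 0.0368]
ee_rot: [[1.0, 0.0, -0.013], [0.0, -1.0, -0.003], [-0.013, 0.003, -1.0]]
force: [-1.1, 1.7, 1.4]
width: 0.004
grasp_force: 1.4
t: 29.8
tcp_pos: [0.5022, 0.0092, 0.0425]
ee_rot: [[1.0, -0.003, -0.003], [-0.003, -1.0, 0.0], [-0.003, -0.0, -1.0]]
force: [1.0, 1.6, 0.7]
width: -0.001
grasp_force: 0.4
t: 30.6
tcp_pos: [0.6283, -0.0616, 0.0421]
ee_rot: [[1.0, -0.003, -0.004], [-0.003, -1.0, 0.0], [-0.004, -0.0, -1.0]]
force: [-0.7, 0.4, 0.3]
width: -0.0
grasp_force: 0.4
post 320 [ 0.64634597 -0.05765791  0.10591694] [ 0.61876318 -0.06853405  0.10350731] [ 0.65457304 -0.04961062  0.10899044]
```

```bash
python3 -m handwheel '[[[0.012,0,0,0,0,0],[0,0,0,0,0,0],[-0.08,0,0,0,0,0],[-0.1,0,-0.08,0,0,0],[-0.1,0,-0.16,0,0,0],[-0.1,0,-0.16,0,0,0],[-0.1,0,-0.16,0,0,0],[0,0,0,0,0,0]]]' 0
python3 - <<'E'
from h import *
from cell import viewer
c=viewer.camera_params("wrist");p,d=viewer.snapshot("wrist");cv2.imwrite("pics/fin.png",p);P=[]
for b in range(0,384,2):
  for a in range(0,512,2):
    if d[b,a]>0: o,r=ray(c,(a,b));P.append(o+r*d[b,a])
W=np.array(P);po=W[(W[:,2]>.1035)&(W[:,2]<.109)&(np.hypot(*(W[:,:2]-[.645,-.057]).T)<.03)];print("post",len(po),np.median(po,0) if len(po) else "")
m=W[(abs(W[:,2]-.072)<.006)&(np.hypot(*(W[:,:2]-[.5,-.234]).T)<.03)];print("mallet",len(m),np.median(m,0) if len(m) else "")
if len(m)>9: print(np.linalg.lstsq(np.c_[m[:,:2],np.ones(len(m))],m[:,2],rcond=None)[0])
E
```

```text
t: 31.5
tcp_pos: [0.5143, -0.06, 0.1898]
ee_rot: [[1.0, -0.001, 0.012], [-0.001, -1.0, -0.002], [0.012, 0.002, -1.0]]
force: [0.5, -0.3, 0.3]
width: 0.003
grasp_force: 0.0
post 58 [ 0.64699923 -0.05617944  0.1054658 ]
mallet 383 [ 0.50130612 -0.23244247  0.07196593]
[-0.01276221 -0.02606399  0.07211781]
```

View pics/fin.png

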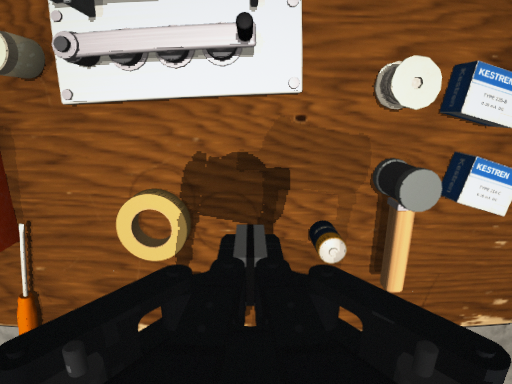

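The keeper lies shut over the pins, with the post top at (245,22). The mallet stands upright, head top at (413,188), and the things lying around are in place. The robot touches nothing.

```bash
python3 -c "
from cell import bot
print(bot.sign_off())"
```

```text
the job is handed in; nothing more can be done
None
```

The job is handed in after about 31.5 s of the allowed 72 s: by my last camera measurements all three pins are home, the keeper is shut over them, the mallet stands on its head and the bystanders are in place; sign-off gave no verdict.

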